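Nip a manifold plug up to its paint mark and put the spanner away

ROBOT

A 6-joint arm with a two-finger parallel gripper is mounted at the origin on the work surface. World frame = base frame: x ahead of the robot, y to its left, z up, the work surface at z = 0. Lengths are in m, angles in rad, forces in N, time in s.
With the tool pointing down it reaches from about 0.25 to 0.775 m from the base axis. Payload 8.9 kg.
Tool frame: the origin (TCP) lies between the finger pads; the fingertips stand 14 mm ahead of it and the grasp point (between the pads) lies 5 mm behind it; z points along the fingers, y is the direction in which the jaws open and shut (so a half turn about z gives the same grasp; the last joint's range is limited). The gripper opens to 85 mm and grips with 20 to 120 N. Pads are 22 mm wide; open, the fingers measure 114 mm over their backs; the gripper's body (76 mm by 85 mm) begins 54 mm behind the grasp point. The pads swing forward as they close: fully open they stand 13 mm farther back than shut.
Start: joints at [1.101, 0.291, -0.153, 1.127, 0, 1.431], TCP at [0.171, 0.497, 0.245] pointing down, gripper open.
Joint ranges: [-2.52, 2.52], [-0.91, 1.74], [-1.3, 1.37], [-1.96, 2.02], [-1.52, 1.47], [-3.14, 3.14]. Speed limits (rad/s): [2.22, 2.22, 2.79, 3.14, 3.14, 3.14].

INTERFACE

Orientations are given as a unit quaternion [x, y, z, w].
In Python, from cell import robot, capture gives the robot as it stands.
- The arm moves only by the shell command python3 -m handwheel 'ROWS' [FORCE]. ROWS is JSON, a list of rows, each a list of 5 numbers: the shift along the tool's x, y, z in units of 0.3 m (1.0 is 0.3 m), then the turn about the tool's z in units of pi/4 rad (1.0 is pi/4 rad), then the opening, from 0 (shut) to 1 (fully open). In form: [[tx, ty, tz, turn, grip], ...]. A call has 1 to 20 rows; each row shifts and turns the pose as measured when the row begins, along the tool's axes as they then stand; what a row does not reach is not made up. A row lasts 1/8 s, in which the tool goes at most 62.5 mm and 10.7 degrees, less where a joint would pass 70% of its speed; a pose out of reach is approached as far as the arm can. A call with a number of a shift or a turn outside -1 to 1 is refused whole. A call with a gripper value outside its range is refused whole. The fingers move at their own pace and stop on an object; FORCE is the grip in N (left out, the last holds). Time passes only in rows, so rows that do not move let the fingers close. It gives the time, the measured TCP pose, the force and the opening at its end, in the units of the state.
- robot.get_obs(): the state, without advancing time (a new reading comes with each control period).
- capture(name): name is "scene" or "top"; returns a dict with "frame" (384x512x3 uint8, red, green, blue), "range_z" (384x512 float32, m along the optical axis (not along the pixel's ray), 0 where there is no reading), "fx", "fy", "cx", "cy" (pixels), "R" (3x3) and "t" (3): a world point X has camera coordinates R X + t. Camera axes: x right, y down, z forward; pixel columns grow to the right and rows downward; lengths in m; the calibration is good to about 2 mm. A picture is of the moment at which its call begins.
- robot.finish_job(): hands the job in, once; it reports no verdict.
The state is a dict: "clock": time; "q": joint angles; "qvel": joint speeds; "joint_efforts": joint torques, N m; "position": TCP position; "ee_rot": TCP orientation; "ft_force": force on the tool from outside, world axes, zero at the start; "wrist_torque": the same for the moment, N m; "width": finger opening in m.
Only numpy, scipy, OpenCV 4.12 (cv2) and the standard library are available. Lean on these libraries where they do the work, as an engineer would, in place of code of your own. Each camera call takes 0.05 s, during which the arm holds its last target.

TASK

The ring spanner is already sitting on the hexagon plug of the manifold block. Push the free end of the spanner round clockwise (seen from above) until the red paint line on the plug's head meets the red paint line on the block, without overtightening past it, then lift the spanner off and lay it flat in the red tool tray, on the tray's floor beside the small spanner. Lay it down gently rather than dropping it, and do not knock or shift the other things lying about.

Things in the scene. Friction and masses are not known exactly. Their poses are not given: they have to be found in the camera images.
- manifold: Fixed aluminium hydraulic manifold block, 180 mm (its x) x 200 mm (its y), 60 mm high, with two black solenoid valves along its back (+x) edge. Origin on the bench under the plug's axis, which is the block's middle; z up. Its near side is 90 mm from the axis, its top face at z = 60 mm.
- mark: The red paint line on the block's top face, 4 mm wide, running straight out from the plug's axis, from 33 to 69 mm. Origin on the plug's axis at the block's top face, z up; +x is level and points out along the line.
- plug: Hexagon plug head, 32 mm across flats, 16 mm high, on the block. Origin on its axis at the block's top face, z up; +x is level, along the red line on its head. Turns only about its upright axis, stiffly (1.1 N m: 8 N at 145 mm), and stays where left. Done when its +x points the same way as the mark's +x; it starts 0.65 to 1.25 rad anticlockwise of that, seen from above.
- plug_line (a point): Point on top of the plug's head at the outer end of its red paint line, 14 mm out from the plug's axis and 17 mm above the block's top; turns with the plug, same axes.
- spanner_mid (a point): Middle of the loose dark steel ring spanner (195 mm long, about 0.45 kg, its balance point), half-way up its thickness, 8 mm above what it lies on. +x runs along the handle to the ring, whose axis is 70 mm away; z up. Handle along -x from the ring: 26 mm wide, 12 mm thick, its underside 2 mm above what it lies on; its last 30 mm is a block 32 mm wide, 16 mm thick, ending 97 mm from here.
- spanner_ring (a point): Centre of the spanner's ring, on its axis, half-way up (8 mm above what it lies on); axes as spanner_mid. Ring 56 mm across, 16 mm high; it sits on the plug, bottom on the block's top face, with 0.12 rad of turning play each way, and lifts straight up off it (16 mm, oiled). On the plug the outer half of the handle overhangs the block's near side, 60 mm above the bench.
- tray: Fixed red sheet-steel tool tray, 290 mm long (its x), 180 mm wide (its y), walls 3 mm thick and 22 mm high, floor 3 mm above the bench. Origin at the centre of its underside. A small spanner lies along its -y side (about y = -60 mm); the part from y = -35 to +87 mm is free for the ring spanner, laid along the tray either way round.
- small_spanner: Small bright steel spanner, 150 mm long, 34 mm wide, 9 mm thick, loose, lying along the tray near its -y wall; origin at the middle of its underside. Leave alone.
- coupling: Zinc quick coupling with a red band, 56 mm high, 35 mm in diameter, loose, standing on the block's top between the two solenoid valves, about 65 mm behind the plug; origin at its underside's centre. Leave alone.
- hose_end: Zinc hose end, 80 mm high, 37 mm wide, loose, standing on the bench at the left; origin at its underside's centre. Leave alone.
- adapter: Zinc double-ended adapter, 50 mm high, 34 mm wide, loose, standing on the bench between the block and the tray, towards the back; origin at its underside's centre. Leave alone.
- adapter2: Larger zinc double-ended adapter, 63 mm high, 43 mm wide, loose, standing on the bench at the left; origin at its underside's centre. Leave alone.
- big_coupling: Large zinc quick coupling with a red band, 76 mm high, 47 mm in diameter, loose, standing on the bench at the right; origin at its underside's centre. Leave alone.
- paste_jar: White jar of thread paste with a yellow cap, 70 mm high, 60 mm in diameter, loose, standing on the bench at the right; origin at its underside's centre. Leave alone.
Not all that is in view belongs to the job. Of the things that look like the part that bears spanner_mid, the largest one is meant.

How it is judged:
On the way:
1. with the spanner still on the plug, the plug's paint line has come round clockwise to the block's paint line (within 0.12 rad) (angle between the x axis of plug and the x axis of mark, either way round below 0.12 rad and horizontal distance between spanner_ring and plug below 0.006 m and z of spanner_ring in the frame of plug below 0.02 m), for 0.2 s.
At the end, for the whole second after the job is handed in: The plug's paint line points along the block's paint line to within 0.12 rad (7 degrees), and the ring spanner lies flat (within 0.03 rad) and at rest on the tray's floor, inside its walls (its middle no more than 13.5 mm above the bench) (angle between the x axis of plug and the x axis of mark, either way round below 0.12 rad and z of spanner_mid in the frame of tray below 0.0135 m and x of spanner_mid in the frame of tray between -0.14 and 0.14 m and y of spanner_mid in the frame of tray between -0.085 and 0.085 m and angle between spanner_mid's own z axis and vertical below 0.03 rad and linear speed of spanner below 0.02 m/s); the robot touches nothing.
It fails at once if the plug is overtightened more than 0.35 rad past the paint line (y of plug_line in the frame of mark below -0.0048 m).
It fails at once if one of the other loose things is shifted by more than 40 mm or knocked over (distance of any of small_spanner, coupling, hose_end, adapter, adapter2, big_coupling, paste_jar from where it was at the start of the episode above 0.04 m or angle between any of coupling, hose_end, adapter, adapter2, big_coupling, paste_jar's own z axis and vertical above 0.6 rad).
It fails at once if the spanner is dropped (let go to fall more than about 25 mm) (contact force between the fingers and spanner below 0.1 N and linear speed of spanner above 0.7 m/s).
It also fails if it takes over 61 s, if anything falls off the work surface, if the arm or the gripper's body presses on something with over 40 N, if the wrist force passes 120 N, or if a joint passes its speed limit or range.

## Working session

There is one attempt and no reset: what is moved stays moved. The work goes in short steps, Python scripts to look and compute and a shell command to move; the robot and the scene stay as the last step left them, time stands still between calls to the robot, and variables do not carry over. Pictures are saved under pics/ and viewed, and the job is handed in when it is done.

```bash
mkdir -p pics; ls
python3 - <<'E'
from cell import robot,capture
import cv2,numpy as np
o=robot.get_obs()
for k in o: print(k,np.round(o[k],4))
for n in("scene","top"):
    c=capture(n); cv2.imwrite(f"pics/{n}0.png",c["frame"][:,:,::-1])
    np.savez(f"{n}0.npz",**c); print(n,c["fx"],c["cx"],c["cy"],c["R"].round(3).tolist(),c["t"])
E
```

```text
pics
clock 0.0
q [ 1.1007  0.2913 -0.1541  1.1267  0.      1.4315]
qvel [ 0.0005 -0.0017 -0.0004 -0.0008 -0.0011 -0.0012]
joint_efforts [ 1.00000e-04 -5.37144e+01  3.31363e+01  1.58000e-02 -0.00000e+00
  0.00000e+00]
position [0.1703 0.4962 0.2447]
ee_rot [ 1.647e-01  9.864e-01 -6.000e-04 -2.000e-04]
ft_force [ 0.7435 -0.378   0.5411]
wrist_torque [-0.0209 -0.0026  0.0257]
width 0.0852
scene 395.83431181182647 261.1122114903048 189.91454200094722 [[-0.435, 0.901, -0.011], [0.743, 0.352, -0.57], [-0.509, -0.256, -0.822]] [ 0.20476535 -0.32502284  1.5071465 ]
top 478.166578062534 247.208182238483 192.99605672840195 [[0.01, -1.0, -0.005], [-0.99, -0.009, -0.142], [0.142, 0.006, -0.99]] [-0.01086674  0.49636636  1.39166418]
```

View pics/top0.png

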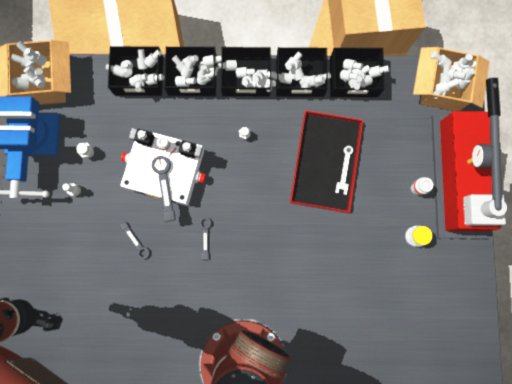

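View pics/scene0.png

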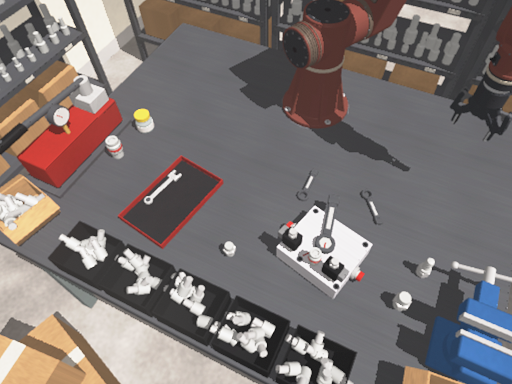

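Three dark ring spanners are visible in the top view: one on the plug (162,165)-(168,218), and two smaller loose ones on the bench at (135,240) and (206,240). The one on the plug is the largest and fits the description. I'll confirm that in an enlarged crop.

```bash
cat > h.py <<'E'
import numpy as np,cv2
def w2p(c,X):
    p=c["R"]@np.asarray(X,float)+c["t"]; return np.array([c["fx"]*p[0]/p[2]+c["cx"],c["fy"]*p[1]/p[2]+c["cy"]])
def ray_z(c,u,v,z):  # intersect pixel ray with world plane z
    d=c["R"].T@np.array([(u-c["cx"])/c["fx"],(v-c["cy"])/c["fy"],1]); o=-c["R"].T@c["t"]
    return o+d*(z-o[2])/d[2]
def cloud(c):
    v,u=np.mgrid[:384,:512]; z=c["range_z"]
    P=np.stack([(u-c["cx"])/c["fx"]*z,(v-c["cy"])/c["fy"]*z,z],-1)
    W=(P-c["t"])@c["R"]; W[z==0]=np.nan; return W
def crop(c,name,u0,v0,u1,v1,s):
    im=cv2.resize(c["frame"][v0:v1,u0:u1,::-1],None,fx=s,fy=s,interpolation=cv2.INTER_CUBIC); cv2.imwrite("pics/"+name,im)
E
python3 - <<'E'
from h import *
c=np.load("top0.npz");crop(c,"c1.png",110,120,220,265,4) if 0 else crop(c,"c1.png",105,120,225,265,4)
s=np.load("scene0.npz");crop(s,"c2.png",270,165,390,300,4)
W=cloud(c)
for u,v in[(162,165),(168,215),(168,205),(185,180),(135,180),(328,175),(100,240),(345,185)]:print(u,v,W[v,u].round(4))
E
```

```text
162 165 [0.571  0.2437 0.0762]
168 215 [0.4248 0.2218 0.0727]
168 205 [0.4539 0.2229 0.0724]
185 180 [0.5302 0.1776 0.0581]
135 180 [0.5282 0.3244 0.0618]
328 175 [ 0.5598 -0.2537 -0.0008]
100 240 [0.3539 0.4367 0.0022]
345 185 [ 0.527  -0.3027  0.0126]
```

View pics/c1.png

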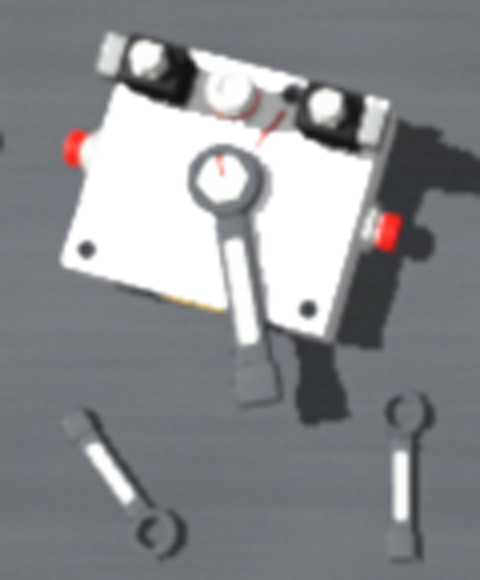

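View pics/c2.png

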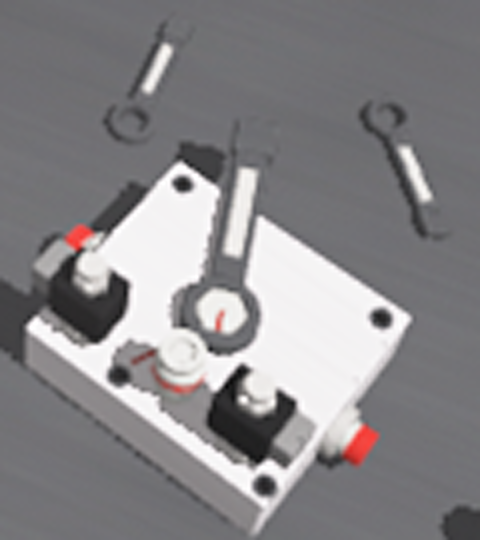

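Confirmed: the spanner on the plug is the biggest. Its ring is at crop (225,180) and its free end at (258,385). The plug's paint line is at crop (220,165), and the block's mark is at (270,128). Next I'll measure the axis, the angles and the tray.

```bash
cat > meas.py <<'E'
from h import *
def analyse(c,ax=None,name="top"):
    W=cloud(c); f=c["frame"].astype(int); H=W[...,2]
    red=(f[...,0]-np.maximum(f[...,1],f[...,2])); 
    return W,f,red
E
python3 - <<'E'
from h import *
from meas import *
c=np.load("top0.npz");W,f,red=analyse(c)
v,u=np.nonzero((red>25)); 
for a,b in zip(u,v):
    if 150<a<182 and 135<b<172: print(a,b,red[b,a],ray_z(c,a,b,.06).round(4)[:2],ray_z(c,a,b,.077).round(4)[:2])
# spanner handle/ring : dark pixels height 0.066..0.082 
g=f.max(-1); m=(W[...,2]>.066)&(W[...,2]<.086); m[:, :140]=0;m[:,200:]=0;m[:150]=0;m[225:]=0
vv,uu=np.nonzero(m); P=W[vv,uu]; print(len(P),P.min(0),P.max(0))
for r in range(150,224,3):
    us=np.nonzero(m[r])[0]
    if len(us): print(r,us.min(),us.max(),W[r,us.min()].round(4),W[r,us.max()].round(4))
E
```

```text
169 143 28 [0.6412 0.2283] [0.637  0.2253]
169 144 40 [0.6382 0.2282] [0.634  0.2252]
169 145 41 [0.6351 0.2281] [0.631  0.2251]
168 146 33 [0.6321 0.2309] [0.6279 0.2279]
167 147 32 [0.629  0.2338] [0.6249 0.2308]
168 147 42 [0.629  0.2308] [0.6249 0.2278]
159 148 42 [0.6257 0.2575] [0.6217 0.2542]
160 148 39 [0.6258 0.2546] [0.6217 0.2513]
165 148 27 [0.6259 0.2397] [0.6218 0.2365]
166 148 42 [0.6259 0.2367] [0.6218 0.2336]
167 148 40 [0.6259 0.2337] [0.6219 0.2307]
175 148 48 [0.6261 0.2099] [0.6221 0.2071]
176 148 27 [0.6262 0.2069] [0.6221 0.2042]
161 149 30 [0.6227 0.2515] [0.6187 0.2482]
164 149 31 [0.6228 0.2425] [0.6188 0.2394]
165 149 34 [0.6228 0.2396] [0.6188 0.2364]
166 149 32 [0.6229 0.2366] [0.6188 0.2335]
174 149 46 [0.6231 0.2128] [0.619 0.21 ]
175 149 43 [0.6231 0.2098] [0.6191 0.207 ]
173 150 33 [0.62   0.2157] [0.616  0.2128]
174 150 45 [0.62   0.2127] [0.616  0.2099]
172 151 27 [0.6169 0.2185] [0.613  0.2157]
173 151 47 [0.617  0.2156] [0.613  0.2127]
171 152 36 [0.6139 0.2214] [0.61   0.2185]
172 152 46 [0.6139 0.2184] [0.61   0.2156]
170 153 52 [0.6108 0.2243] 
[... 1426 characters left out ...]
724]
186 160 181 [0.5093 0.248  0.0727] [0.5109 0.1877 0.0664]
189 161 169 [0.5005 0.2447 0.073 ] [0.5013 0.2222 0.0687]
192 151 169 [0.492  0.2745 0.0685] [0.4916 0.2208 0.0752]
195 162 169 [0.4826 0.2408 0.0752] [0.4833 0.2211 0.0714]
198 162 176 [0.4745 0.2415 0.07  ] [0.4752 0.2011 0.0673]
201 163 171 [0.4661 0.2387 0.0672] [0.4656 0.2145 0.0728]
204 163 170 [0.4566 0.2374 0.0726] [0.4568 0.2171 0.0726]
207 164 171 [0.4475 0.2336 0.076 ] [0.4478 0.2136 0.0748]
210 164 173 [0.4395 0.2344 0.0699] [0.4397 0.2083 0.0698]
213 163 174 [0.4305 0.2366 0.0721] [0.4308 0.2048 0.072 ]
216 164 175 [0.4219 0.2336 0.0713] [0.4225 0.2022 0.0683]
219 164 174 [0.4132 0.2332 0.0718] [0.4133 0.2041 0.0727]
```

```bash
cat > fit.py <<'E'
from h import *
from scipy.optimize import minimize
def sil(ax,ay,phi,zb):
    # spanner polygons as world points, spanner +x angle phi, ring centre at ax,ay, bottom zb
    d=np.array([np.cos(phi),np.sin(phi)]);n=np.array([-d[1],d[0]])
    t=np.linspace(0,2*np.pi,40)
    def pts(xy,z0,z1): return [np.r_[np.array([ax,ay])+x*d+y*n,z] for x,y in xy for z in(z0,z1)]
    ring=pts(np.c_[.028*np.cos(t),.028*np.sin(t)],zb,zb+.016)
    han=pts([(0,.013),(0,-.013),(-.14,.013),(-.14,-.013)],zb+.002,zb+.014)
    end=pts([(-.137,.016),(-.137,-.016),(-.167,.016),(-.167,-.016)],zb,zb+.016)
    return ring,han,end
S=6
def mask(c,p,zb,roi):
    u0,v0,u1,v1=roi;m=np.zeros(((v1-v0)*S,(u1-u0)*S),np.uint8)
    for part in sil(*p,zb):
        q=np.array([(w2p(c,X)-[u0,v0]+.5)*S for X in part],np.float32)
        cv2.fillConvexPoly(m,cv2.convexHull(q).astype(np.int32),255)
    return cv2.resize(m,(u1-u0,v1-v0),interpolation=cv2.INTER_AREA)/255.
E
python3 - <<'E'
from fit import *
from meas import *
# white/red mask-insensitive: use dist to block white: only pixels over block/bench. score = contrast of gradient along silhouette edges
for n,roi in(("top",(140,150,185,230)),("scene",(300,185,350,265))):
    c=np.load(n+"0.npz");u0,v0,u1,v1=roi
    g=cv2.cvtColor(c["frame"],cv2.COLOR_RGB2GRAY).astype(np.float32)
    G=np.hypot(cv2.Sobel(g,3+2,1,0),cv2.Sobel(g,5,0,1));G=np.minimum(G,250)[v0:v1,u0:u1]
    def cost(p):
        m=mask(c,p,.06,roi).astype(np.float32); e=np.hypot(cv2.Sobel(m,5,1,0),cv2.Sobel(m,5,0,1))
        return -np.corrcoef(e.ravel(),G.ravel())[0,1]
    best=min((minimize(cost,[.5755+dx,.2475,a],method="Nelder-Mead",options=dict(initial_simplex=np.array([.5755+dx,.2475,a])+np.array([[0,0,0],[.004,0,0],[0,.004,0],[0,0,.06]]))) for dx in(-.003,0.003) for a in(.12,.2,.26)),key=lambda r:r.fun)
    print(n,best.x,best.fun,np.degrees(best.x[2]))
    im=cv2.resize(c["frame"][v0:v1,u0:u1,::-1],None,fx=6,fy=6,interpolation=cv2.INTER_CUBIC)
    mm=cv2.resize(mask(c,best.x,.06,roi),None,fx=6,fy=6)
    cs,_=cv2.findContours((mm>.5).astype(np.uint8),0,2);cv2.drawContours(im,cs,-1,(0,255,0),1);cv2.imwrite(f"pics/fit_{n}.png",im)
# tray
c=np.load("top0.npz");W,f,red=analyse(c)
m=(red>60).astype(np.uint8);m[:,:280]=0;m[:,375:]=0;m[:105]=0;m[220:]=0
v,u=np.nonzero(m);P=np.array([ray_z(c,a,b,.022)[:2] for a,b in zip(u,v)],np.float32)
r=cv2.minAreaRect(P);print("tray",r,cv2.boxPoints(r))
s=np.load("scene0.npz");W,f,red=analyse(s)
m=(red>50).astype(np.uint8);m[:,:115]=0;m[:,228:]=0;m[:152]=0;m[250:]=0
v,u=np.nonzero(m);P=np.array([ray_z(s,a,b,.022)[:2] for a,b in zip(u,v)],np.float32)
r=cv2.minAreaRect(P);print("tray scene",r)
for u,v in[(348,150),(339,190)]:print(ray_z(c,u,v,.01))
E
```

```text
top [0.57236248 0.24688907 0.19892159] -0.41777821295604395 11.397367642863832
scene [0.5731035  0.24381717 0.23087652] -0.3020235379382744 13.228250354210687
tray ((0.6010854244232178, -0.24619798362255096), (0.1834285855293274, 0.29376599192619324), 80.67610931396484) [[ 0.4412839  -0.31290329]
 [ 0.7311687  -0.36049786]
 [ 0.7608869  -0.17949268]
 [ 0.47100216 -0.1318981 ]]
tray scene ((0.603280782699585, -0.24599555134773254), (0.193788543343544, 0.2954120337963104), 80.59491729736328)
[ 0.63649694 -0.31448109  0.01      ]
[ 0.51186554 -0.28469045  0.01      ]
```

```bash
cd pics; python3 -c "
import cv2,numpy as np
a=cv2.imread('fit_top.png');b=cv2.imread('fit_scene.png');h=max(a.shape[0],b.shape[0])
p=lambda i:np.pad(i,((0,h-i.shape[0]),(0,0),(0,0)));cv2.imwrite('fit.png',np.hstack([p(a),p(b)]))"
```

```text
(no output)
```

View pics/fit.png

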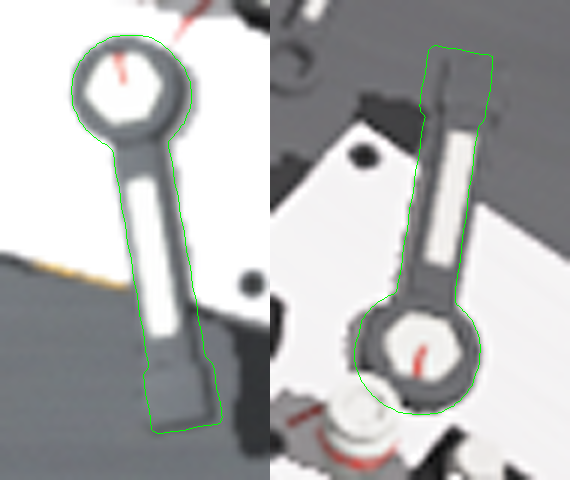

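Both overlays match to about 1 px:
- Axis ≈ (0.573, 0.247).
- Spanner angle ≈ 11°, plug line ≈ 13°, mark ≈ -37°.
- Tray centre ≈ (0.602, -0.246), which matches its 290 x 180 mm size.

I'll start with the tool's turn: 30° anticlockwise.

```bash
cat > d.py <<'E'
import sys,numpy as np
from cell import robot
from scipy.spatial.transform import Rotation as R
def st():
    o=robot.get_obs();r=R.from_quat(o["ee_rot"]);M=r.as_matrix()
    yaw=np.degrees(np.arctan2(M[1,0],M[0,0]));return o,M,yaw
if __name__=="__main__":
    o,M,yaw=st()
    print("t",round(float(o["clock"]),2),"pos",np.round(o["position"],4),"yaw",round(yaw,2),"F",np.round(o["ft_force"],1),"w",round(float(o["width"]),4),"q6",round(float(o["q"][5]),2))
    if len(sys.argv)>3:
        d=np.array([float(a) for a in sys.argv[1:4]])-o["position"]
        print("delta units",np.round(M.T@d/.3,3))
    if len(sys.argv)>4:
        print("turn units",round((((yaw-float(sys.argv[4])+180)%360)-180)/45,3))
E
python3 -m handwheel '[[0,0,0,-0.2,0.65],[0,0,0,-0.2,0.65],[0,0,0,-0.2,0.65],[0,0,0,-0.07,0.65],[0,0,0,0,0.65]]' 30; python3 d.py .4552 .2245 .12 191
```

```text
clock: 0.72
position: [0.1698, 0.4951, 0.2431]
ee_rot: [-0.106, 0.994, -0.002, -0.001]
ft_force: [-0.1, 0.1, 0.6]
width: 0.0556
t 0.72 pos [0.1698 0.4951 0.2431] yaw -167.86 F [-0.1  0.1  0.6] w 0.0556 q6 0.89
delta units [-0.742 -1.08   0.412]
turn units 0.025
```

```bash
python3 -m handwheel '[[-0.106,-0.154,0.02,0,0.65],[-0.106,-0.154,0.02,0,0.65],[-0.106,-0.154,0.02,0,0.65],[-0.106,-0.154,0.02,0,0.65],[-0.106,-0.154,0.02,0,0.65],[-0.106,-0.154,0.02,0,0.65],[-0.106,-0.154,0.02,0,0.65],[0,0,0,0.02,0.65]]'; python3 d.py .4552 .2245 .12 191
```

```text
clock: 1.72
position: [0.4628, 0.2169, 0.1994]
ee_rot: [-0.093, 0.996, -0.002, -0.001]
ft_force: [0.2, 0.2, -0.9]
width: 0.0558
t 1.73 pos [0.4628 0.2169 0.1994] yaw -169.37 F [ 0.2  0.2 -0.9] w 0.0558 q6 0.11
delta units [0.02  0.031 0.265]
turn units -0.008
```

```bash
python3 -m handwheel '[[0.02,0.031,0.1,0,0.65],[0,0,0.1,0,0.65],[0,0,0.06,0,0.65],[0,0,0,0,0.65]]'; python3 d.py .4552 .2245 .0755 191
python3 - <<'E'
from h import *
from cell import capture
a=capture("top");b=capture("scene")
crop(a,"p1t.png",130,130,220,230,5);crop(b,"p1s.png",270,150,390,290,4)
E
```

```text
clock: 2.22
position: [0.4537, 0.2256, 0.1194]
ee_rot: [-0.089, 0.996, -0.001, -0.001]
ft_force: [0.9, 0.9, -0.4]
width: 0.056
t 2.23 pos [0.4537 0.2256 0.1194] yaw -169.77 F [ 0.9  0.9 -0.4] w 0.056 q6 0.14
delta units [-0.004 -0.004  0.146]
turn units -0.017
```

View pics/p1s.png

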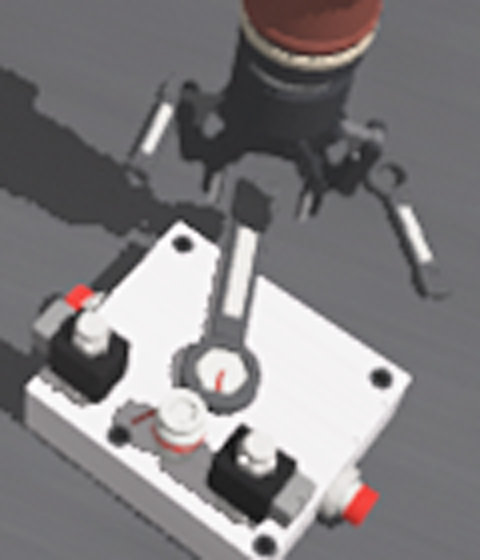

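View pics/p1t.png

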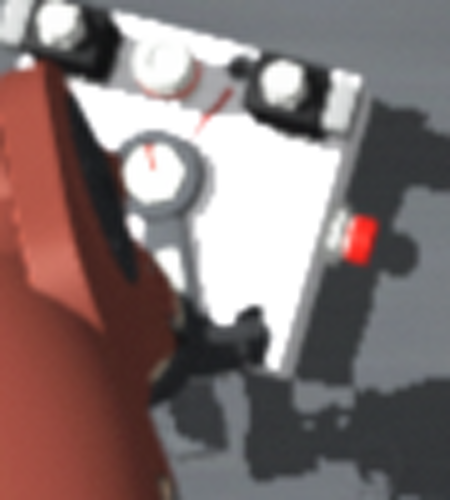

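The fingers straddle the handle: in the scene crop they are at (210,185) and (308,205), with the handle between them at (248,200). I'll descend and close.

```bash
python3 -m handwheel '[[-0.004,-0.004,0.05,0,0.65],[0,0,0.05,0,0.65],[0,0,0.035,0,0.65],[0,0,0.008,-0.01,0.65],[0,0,0,0,0.65]]'; python3 d.py .4552 .2245 .0755 191
```

```text
clock: 2.95
position: [0.4581, 0.2256, 0.0774]
ee_rot: [-0.093, 0.996, -0.0, 0.002]
ft_force: [-0.0, -0.1, -0.2]
width: 0.0558
t 2.95 pos [0.4581 0.2256 0.0774] yaw -169.28 F [-0.  -0.1 -0.2] w 0.0558 q6 0.13
delta units [ 0.01  -0.002  0.006]
turn units -0.006
```

```bash
python3 -m handwheel '[[0.01,-0.002,0.005,0,0.5],[0,0,0.003,0,0.3],[0,0,0,0,0.1],[0,0,0,0,0],[0,0,0,0,0],[0,0,0,0,0]]' 30; python3 d.py .4552 .2245 .0755 191
```

```text
clock: 3.7
position: [0.4556, 0.2245, 0.0757]
ee_rot: [-0.093, 0.996, -0.0, 0.003]
ft_force: [-0.5, 0.4, -0.4]
width: 0.0248
t 3.7 pos [0.4556 0.2245 0.0757] yaw -169.29 F [-0.5  0.4 -0.4] w 0.0248 q6 0.13
delta units [0.001 0.    0.001]
turn units -0.006
```

Gripped: the width is 24.8 mm on the 26 mm handle, and the implied axis (0.5735, 0.2468) agrees with vision. Now I'll swing clockwise about the axis in small rows.

```bash
cat > arc.py <<'E'
import sys,numpy as np
from d import st
AX=np.array([.5735,.2468]);r=.12
o,M,yaw=st();p=o["position"];rel=p[:2]-AX
print("t",round(float(o["clock"]),2),"pos",np.round(p,4),"yaw",round(yaw%360,2),"bearing",round(np.degrees(np.arctan2(rel[1],rel[0]))%360,2),"rad",round(np.hypot(*rel),4),"F",np.round(o["ft_force"],1),"T",np.round(o["wrist_torque"],2),"w",round(float(o["width"]),4))
if len(sys.argv)>1:
    a=np.radians(float(sys.argv[1]));t=np.r_[AX+r*np.array([np.cos(a),np.sin(a)]),.0757]
    print("units",np.round(M.T@(t-p)/.3,3),"turn",round((yaw%360-float(sys.argv[1]))/45,3))
E
python3 -m handwheel '[[-0.001,0.031,0,0.1,0],[-0.001,0.031,0,0.1,0]]'; python3 arc.py 176
python3 -m handwheel '[[-0.001,0.031,0,0.1,0],[-0.001,0.031,0,0.1,0]]'; python3 arc.py 170
```

```text
clock: 3.95
position: [0.4536, 0.2432, 0.0757]
ee_rot: [-0.013, 1.0, 0.0, 0.003]
ft_force: [0.9, 0.9, -1.5]
width: 0.0252
t 3.95 pos [0.4536 0.2432 0.0757] yaw 181.45 bearing 181.74 rad 0.1199 F [ 0.9  0.9 -1.5] T [ 0.2  -0.14  0.38] w 0.0252
units [-0.002  0.04  -0.   ] turn 0.121
clock: 4.2
position: [0.4544, 0.261, 0.0755]
ee_rot: [0.068, 0.998, -0.001, 0.003]
ft_force: [-0.1, -2.6, 0.7]
width: 0.025
t 4.2 pos [0.4544 0.261  0.0755] yaw 172.23 bearing 173.18 rad 0.12 F [-0.1 -2.6  0.7] T [-0.6  -0.17  0.98] w 0.025
units [-0.     0.022 -0.001] turn 0.05
```

```bash
python3 -m handwheel '[[-0.001,0.035,0,0.09,0],[-0.001,0.033,0,0.1,0],[-0.001,0.033,0,0.1,0],[-0.001,0.033,0,0.1,0]]'; python3 arc.py 152
python3 - <<'E'
from h import *
from cell import capture
a=capture("top");b=capture("scene")
crop(a,"p2t.png",130,120,220,230,5);crop(b,"p2s.png",290,190,370,290,6)
E
```

```text
clock: 4.7
position: [0.4644, 0.2967, 0.0753]
ee_rot: [0.223, 0.975, -0.006, 0.004]
ft_force: [-2.1, -8.7, 5.6]
width: 0.0253
t 4.7 pos [0.4644 0.2967 0.0753] yaw 154.24 bearing 155.42 rad 0.12 F [-2.1 -8.7  5.6] T [-1.74  0.23  0.69] w 0.0253
units [-0.     0.024 -0.002] turn 0.05
```

View pics/p2s.png

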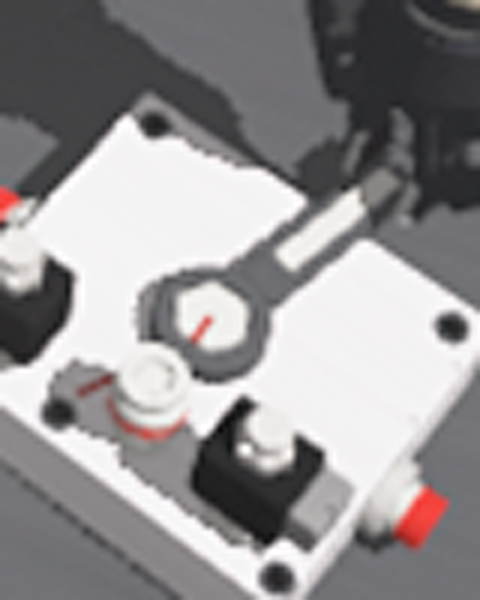

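View pics/p2t.png

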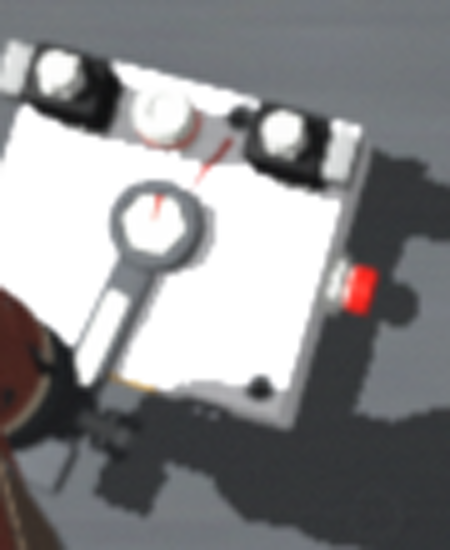

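The plug line is at about -12° and the spanner at about -25°, so the spanner leads by roughly the play. The mark is still ahead, so I'll continue.

```bash
python3 -m handwheel '[[-0.001,0.033,-0.001,0.1,0],[-0.001,0.033,-0.001,0.1,0],[-0.001,0.030,0,0.09,0],[0,0,0,0,0]]'; python3 arc.py 137
python3 - <<'E'
from h import *
from cell import capture
a=capture("top");b=capture("scene")
np.savez("top3.npz",**a)
crop(a,"p3t.png",145,140,185,185,12);crop(b,"p3s.png",290,190,370,290,6)
E
```

```text
clock: 5.3
position: [0.4781, 0.3197, 0.0758]
ee_rot: [0.333, 0.943, -0.008, 0.004]
ft_force: [0.7, 1.8, 0.4]
width: 0.0252
t 5.3 pos [0.4781 0.3197 0.0758] yaw 141.14 bearing 142.62 rad 0.1201 F [0.7 1.8 0.4] T [ 0.47 -0.38  0.85] w 0.0252
units [-0.001  0.039 -0.   ] turn 0.092
```

View pics/p3t.png

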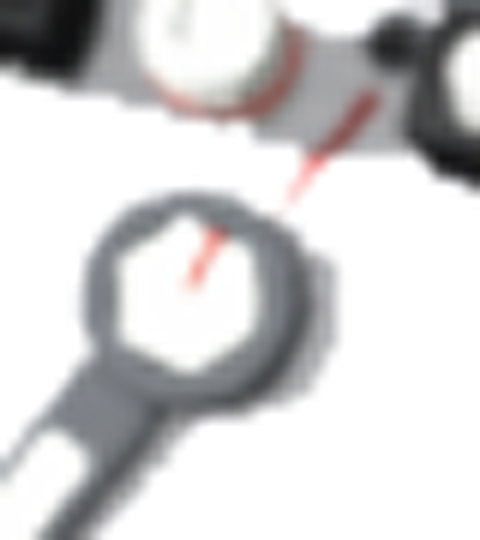

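View pics/p3s.png

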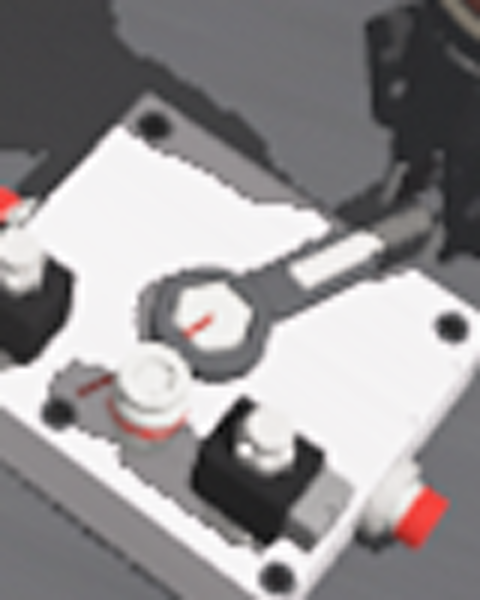

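Plug line: (190,288)→(220,235), about -29.5°. Mark: (290,200)→(378,95), about -40° from its slope and -37° from the axis. About 8° more is needed.

```bash
python3 -m handwheel '[[-0.001,0.031,0,0.09,0],[-0.001,0.026,0,0.08,0],[0,0,0,0,0]]'; python3 arc.py 134.5
python3 - <<'E'
from h import *
from cell import capture
a=capture("top");b=capture("scene")
np.savez("top4.npz",**a);np.savez("scene4.npz",**b)
crop(a,"p4t.png",145,140,185,185,12);crop(b,"p4s.png",290,190,370,290,6)
E
```

```text
clock: 5.78
position: [0.4874, 0.33, 0.0759]
ee_rot: [0.395, 0.919, -0.01, 0.003]
ft_force: [0.9, 0.7, 1.0]
width: 0.0254
t 5.78 pos [0.4874 0.33   0.0759] yaw 133.51 bearing 135.98 rad 0.1198 F [0.9 0.7 1. ] T [ 0.44 -0.35  0.75] w 0.0254
units [0.001 0.01  0.001] turn -0.022
```

View pics/p4t.png

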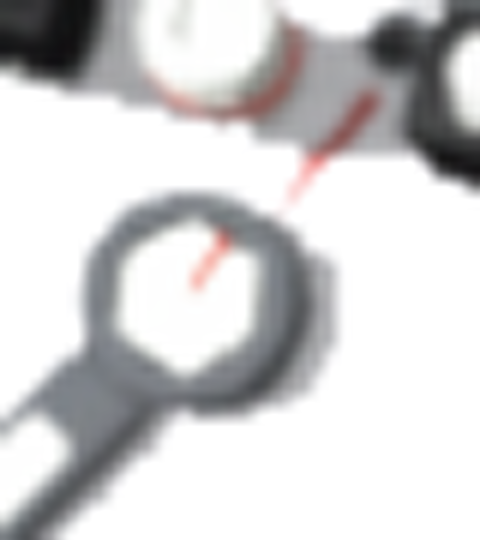

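View pics/p4s.png

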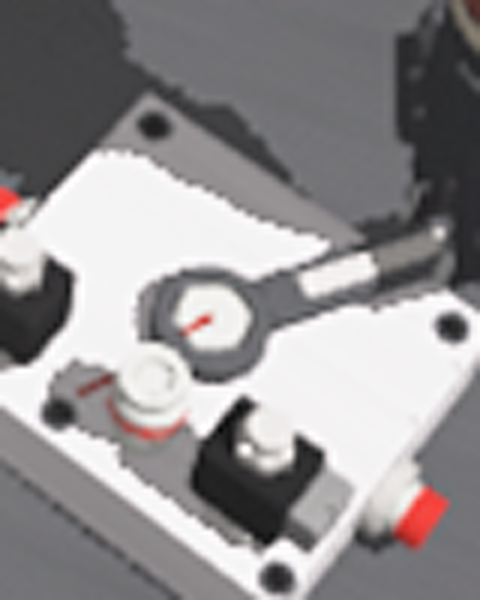

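```bash
cat > ang.py <<'E'
from h import *
import sys
def run(tf,sf):
  for n,f,pr,mr in(("top",tf,(158,157,167,166),(166,145,180,159)),("scene",sf,(319,238,328,249),(300,250,310,258))):
    c=np.load(f);F=c["frame"].astype(float);red=F[...,0]-F[...,1:].max(-1)
    for nm,(u0,v0,u1,v1),z in(("plug",pr,.077),("mark",mr,.06)):
        v,u=np.mgrid[v0:v1,u0:u1];w=np.maximum(red[v0:v1,u0:u1]-12,0).ravel()
        P=np.array([ray_z(c,a,b,z)[:2] for a,b in zip(u.ravel(),v.ravel())])
        m=(w[:,None]*P).sum(0)/w.sum();C=((P-m).T*w)@(P-m)/w.sum();e,V=np.linalg.eigh(C);d=V[:,1]*np.sign(V[0,1])
        k=m-np.array([.5735,.2468])
        print(n,nm,"centroid",m.round(4),"pca ang",round(np.degrees(np.arctan2(d[1],d[0])),1),"len",round(4*e[1]**.5,4),"from axis",round(np.degrees(np.arctan2(k[1],k[0])),1),round(np.hypot(*k),4))
run(*sys.argv[1:])
E
python3 ang.py top4.npz scene4.npz
```

```text
top plug centroid [0.5828 0.2434] pca ang -30.4 len 0.0173 from axis -20.4 0.0099
top mark centroid [0.6188 0.2217] pca ang 32.7 len 0.0363 from axis -28.9 0.0518
scene plug centroid [0.5803 0.2412] pca ang -32.5 len 0.018 from axis -39.7 0.0088
scene mark centroid [0.6217 0.2099] pca ang -48.1 len 0.0192 from axis -37.4 0.0607
```

Run:
```python
from h import *
from fit import *
A=np.array([.5735,.2468])
# photometric fit: render lines & compare red channel excess; unknown axis shift per camera (2 mm) & angle
def line(c,z,r0,r1,ax,a,w,roi,half):
    d=np.array([np.cos(a),np.sin(a)]);n=np.array([-d[1],d[0]])
    q=np.array([(w2p(c,np.r_[ax+d*r+n*s*half,z])-roi[:2]+.5)*8 for r,s in((r0,1),(r1,1),(r1,-1),(r0,-1))])
    m=np.zeros(((roi[3]-roi[1])*8,(roi[2]-roi[0])*8),np.uint8);cv2.fillConvexPoly(m,q.round().astype(np.int32),255)
    return cv2.resize(m,None,fx=1/8,fy=1/8,interpolation=cv2.INTER_AREA)/255.
for f,jobs in(("top4.npz",[("plug",.077,1,14,(157,156,168,167),1),("mark",.06,33,69,(169,145,181,159),2)]),
              ("scene4.npz",[("plug",.077,1,14,(317,236,330,250),1)])):
    c=np.load(f);F=c["frame"].astype(float);red=np.maximum(F[...,0]-F[...,1:].max(-1)-8,0)
    for nm,z,r0,r1,roi,half in jobs:
        I=red[roi[1]:roi[3],roi[0]:roi[2]].copy()
        if nm=="mark": I[:7,:2]=0
        if nm=="mark": I=np.minimum(I,35)
        best=[]
        for a in np.arange(-60,-10,1.):
            bb=max((np.corrcoef(cv2.GaussianBlur(line(c,z,r0/1e3,r1/1e3,A+[dx,dy],np.radians(a),0,roi,half/1e3),(3,3),.5).ravel(),I.ravel())[0,1],dx,dy) for dx in np.arange(-.004,.0041,.001) for dy in np.arange(-.004,.0041,.001))
            best.append((bb[0],a,bb[1],bb[2]))
        print(f,nm,[tuple(np.round(b,3)) for b in sorted(best)[::-1][:7]])
```

```text
top4.npz plug [(np.float64(0.946), np.float64(-34.0), np.float64(0.003), np.float64(0.001)), (np.float64(0.946), np.float64(-33.0), np.float64(0.003), np.float64(0.001)), (np.float64(0.945), np.float64(-30.0), np.float64(0.002), np.float64(0.001)), (np.float64(0.943), np.float64(-32.0), np.float64(0.003), np.float64(0.001)), (np.float64(0.941), np.float64(-29.0), np.float64(0.002), np.float64(0.001)), (np.float64(0.939), np.float64(-35.0), np.float64(0.003), np.float64(0.001)), (np.float64(0.936), np.float64(-31.0), np.float64(0.003), np.float64(0.001))]
top4.npz mark [(np.float64(0.951), np.float64(-38.0), np.float64(0.0), np.float64(0.004)), (np.float64(0.948), np.float64(-39.0), np.float64(0.001), np.float64(0.004)), (np.float64(0.942), np.float64(-40.0), np.float64(0.003), np.float64(0.004)), (np.float64(0.941), np.float64(-37.0), np.float64(0.0), np.float64(0.003)), (np.float64(0.93), np.float64(-41.0), np.float64(0.004), np.float64(0.004)), (np.float64(0.924), np.float64(-36.0), np.float64(-0.001), np.float64(0.002)), (np.float64(0.908), np.float64(-35.0), np.float64(-0.001), np.float64(0.001))]
scene4.npz plug [(np.float64(0.961), np.float64(-32.0), np.float64(0.001), np.float64(-0.002)), (np.float64(0.96), np.float64(-33.0), np.float64(0.001), np.float64(-0.002)), (np.float64(0.96), np.float64(-29.0), np.float64(0.0), np.float64(-0.002)), (np.float64(0.957), np.float64(-34.0), np.float64(0.001), np.float64(-0.002)), (np.float64(0.957), np.float64(-35.0), np.float64(0.0), np.float64(-0.001)), (np.float64(0.955), np.float64(-27.0), np.float64(0.0), np.float64(-0.002)), (np.float64(0.955), np.float64(-28.0), np.float64(0.0), np.float64(-0.002))]
  c /= stddev[:, None]
  c /= stddev[None, :]
```

The fits give the plug at about -32.5° and the mark at about -38°, so I'll advance another 4-5°.

```bash
python3 -m handwheel '[[-0.001,0.020,0,0.03,0],[0,0.014,0,0.03,0],[0,0,0,0,0],[0,0,0,0,0]]'; python3 arc.py 131.5
python3 - <<'E'
from h import *
from cell import capture
a=capture("top");b=capture("scene")
np.savez("top5.npz",**a);np.savez("scene5.npz",**b)
crop(a,"p5t.png",145,140,185,185,12)
E
python3 ang.py top5.npz scene5.npz | grep plug
```

```text
clock: 6.38
position: [0.4907, 0.3334, 0.0761]
ee_rot: [0.416, 0.909, -0.014, 0.001]
ft_force: [-0.2, 0.5, 1.0]
width: 0.0252
t 6.38 pos [0.4907 0.3334 0.0761] yaw 130.85 bearing 133.69 rad 0.1198 F [-0.2  0.5  1. ] T [ 0.18 -0.16  0.87] w 0.0252
units [0.001 0.015 0.001] turn -0.014
top plug centroid [0.5828 0.2433] pca ang -31.5 len 0.0171 from axis -20.9 0.01
scene plug centroid [0.5808 0.2405] pca ang -34.6 len 0.0181 from axis -40.8 0.0097
```

View pics/p5t.png

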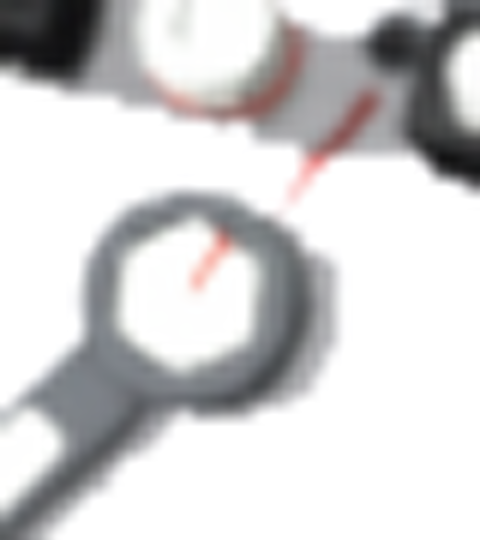

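Run:
```python
from fit import *
for n,roi in(("top5",(150,152,172,190)),("scene5",(310,230,348,257))):
    c=np.load(n+".npz");u0,v0,u1,v1=roi
    g=cv2.cvtColor(c["frame"],cv2.COLOR_RGB2GRAY).astype(np.float32)
    G=np.hypot(cv2.Sobel(g,5,1,0),cv2.Sobel(g,5,0,1));G=np.minimum(G,250)[v0:v1,u0:u1] if 0 else np.minimum(np.hypot(cv2.Sobel(g,5,1,0),cv2.Sobel(g,5,0,1)),400)[v0:v1,u0:u1]
    def cost(p):
        m=mask(c,p,.06,roi).astype(np.float32); e=np.hypot(cv2.Sobel(m,5,1,0),cv2.Sobel(m,5,0,1))
        return -np.corrcoef(e.ravel(),G.ravel())[0,1]
    rs=[minimize(cost,[.5735,.2468,a],method="Nelder-Mead",options=dict(initial_simplex=np.array([.5735,.2468,a])+np.array([[0,0,0],[.004,0,0],[0,.004,0],[0,0,.06]]))) for a in(-.7,-.8,-.9)]
    for b in sorted(rs,key=lambda r:r.fun):print(n,b.x[:2],np.degrees(b.x[2]),b.fun)
```

```text
top5 [0.57219074 0.24737853] -46.239700360990206 -0.592477640973226
top5 [0.57239296 0.2474699 ] -45.41267418864644 -0.5905364255854098
top5 [0.57228894 0.24737231] -45.95107815149994 -0.5896538563230084
scene5 [0.57484541 0.24333619] -46.30374051261174 -0.41648390332591845
scene5 [0.5759333  0.24232766] -45.49891560308933 -0.4090916698919805
scene5 [0.57501893 0.24434452] -44.40207957872686 -0.39422819681420146
```

The spanner is at -46°. Taking off the 6.9° of play puts the plug at about -39°, while direct fits of the line say about -34.5°. The mark is at about -38°, so both are well within tolerance. I'll back off inside the play, grip harder and lift.

```bash
python3 -m handwheel '[[0,-0.016,0,-0.06,0],[0,-0.014,0,-0.06,0],[0,0,0,0,0]]' 30; python3 arc.py 138
python3 -m handwheel '[[0,0,0,0,0],[0,0,0,0,0],[0,0,-0.01,0,0],[0,0,-0.015,0,0],[0,0,-0.02,0,0],[0,0,-0.03,0,0],[0,0,0,0,0]]' 100;  python3 arc.py 138
python3 - <<'E'
from h import *
from cell import capture
a=capture("top");b=capture("scene")
np.savez("top6.npz",**a);np.savez("scene6.npz",**b)
crop(a,"p6t.png",145,140,185,185,12);crop(b,"p6s.png",290,170,380,290,5)
E
```

```text
clock: 6.85
position: [0.485, 0.3275, 0.0759]
ee_rot: [0.373, 0.928, -0.014, 0.001]
ft_force: [-2.5, -1.2, 3.4]
width: 0.025
t 6.85 pos [0.485  0.3275 0.0759] yaw 136.23 bearing 137.63 rad 0.1198 F [-2.5 -1.2  3.4] T [-0.1   0.32  0.14] w 0.025
units [ 0.001 -0.003  0.001] turn -0.039
clock: 7.72
position: [0.485, 0.328, 0.0988]
ee_rot: [0.375, 0.927, -0.014, 0.0]
ft_force: [-0.3, -0.8, -3.9]
width: 0.0229
t 7.72 pos [0.485  0.328  0.0988] yaw 135.98 bearing 137.48 rad 0.1201 F [-0.3 -0.8 -3.9] T [0.23 0.19 0.02] w 0.0229
units [ 0.    -0.002  0.077] turn -0.045
```

View pics/p6t.png

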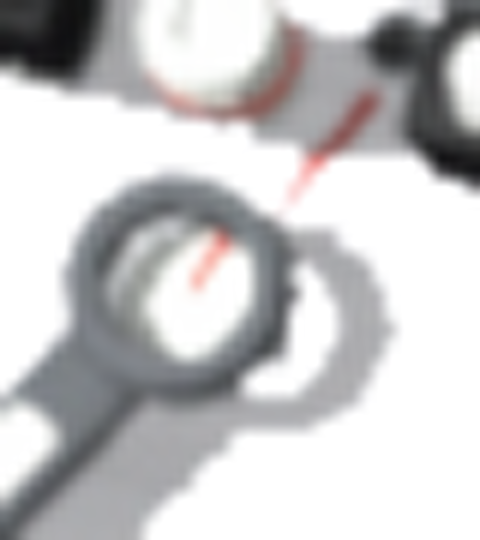

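View pics/p6s.png

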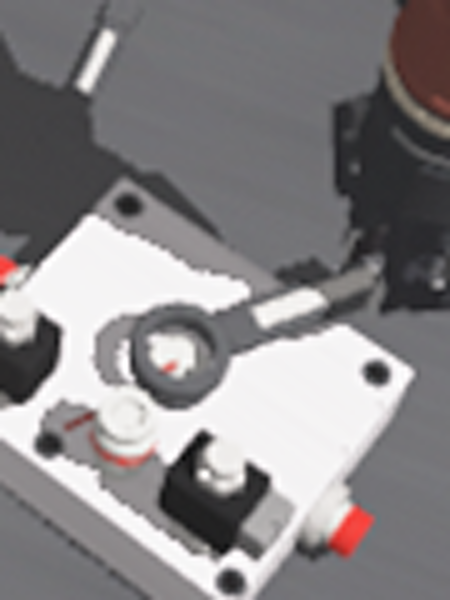

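The spanner has lifted cleanly and the plug line hasn't moved. Next I'll raise it, turn it to the tray's direction (-9.3°) and carry it over.

```bash
python3 -m handwheel '[[0,0,-0.06,0,0],[0,0,-0.1,0,0],[0,0,-0.1,0,0],[0,0,-0.1,-0.1,0],[0,0,-0.05,-0.15,0],[0,0,0,-0.15,0],[0,0,0,-0.15,0],[0,0,0,-0.15,0],[0,0,0,-0.07,0],[0,0,0,0,0]]'; python3 d.py .5569 -.2122 .22 170.7
```

```text
clock: 9.07
position: [0.4812, 0.3292, 0.2211]
ee_rot: [0.072, 0.997, -0.017, -0.009]
ft_force: [0.7, -0.2, -3.0]
width: 0.0229
t 9.07 pos [0.4812 0.3292 0.2211] yaw 171.67 F [ 0.7 -0.2 -3. ] w 0.0229 q6 0.63
delta units [-0.511 -1.748  0.057]
turn units 0.022
```

```bash
python3 -m handwheel '[[-0.015,-0.05,0,0,0],[-0.028,-0.1,0,0,0],[-0.034,-0.12,0,0,0],[-0.034,-0.12,0,0,0],[-0.034,-0.12,0,0,0],[-0.034,-0.12,0,0,0],[-0.034,-0.12,0,0,0],[-0.034,-0.12,0,0,0],[-0.034,-0.12,0,0,0],[-0.034,-0.12,0,0,0],[-0.034,-0.12,0,0,0],[-0.034,-0.12,0,0,0],[-0.034,-0.12,0,0,0],[-0.028,-0.1,0,0,0],[-0.02,-0.08,0,0,0],[-0.01,-0.05,0,0,0],[0,0,0,0,0]]'; python3 d.py .5569 -.2122 .12 170.7
```

```text
clock: 11.2
position: [0.5366, -0.2255, 0.2374]
ee_rot: [0.085, 0.996, -0.02, -0.012]
ft_force: [1.1, 1.0, -4.0]
width: 0.0228
t 11.2 pos [ 0.5366 -0.2255  0.2374] yaw 170.21 F [ 1.1  1.  -4. ] w 0.0228 q6 -0.33
delta units [-0.068  0.072  0.387]
turn units -0.011
```

```bash
python3 -m handwheel '[[-0.035,0.036,0.05,0,0],[-0.033,0.036,0.1,0,0],[0,0,0.1,0,0],[0,0,0.08,-0.01,0],[0,0,0.05,0,0],[0,0,0,0,0]]'; python3 d.py .5569 -.2122 .06 170.7
python3 - <<'E'
from h import *
from cell import capture
from d import st
print(st()[1].round(3))
a=capture("top");b=capture("scene")
np.savez("top7.npz",**a);np.savez("scene7.npz",**b)
crop(a,"p7t.png",275,90,385,220,5);crop(b,"p7s.png",110,130,250,260,5)
E
```

```text
clock: 11.95
position: [0.5588, -0.2035, 0.1152]
ee_rot: [0.078, 0.997, -0.019, -0.013]
ft_force: [-0.5, 0.2, -3.4]
width: 0.023
t 11.95 pos [ 0.5588 -0.2035  0.1152] yaw 170.97 F [-0.5  0.2 -3.4] w 0.023 q6 -0.29
delta units [-0.003 -0.022  0.185]
turn units 0.006
[[-0.987  0.156 -0.03 ]
 [ 0.157  0.987 -0.035]
 [ 0.024 -0.039 -0.999]]
```

View pics/p7t.png

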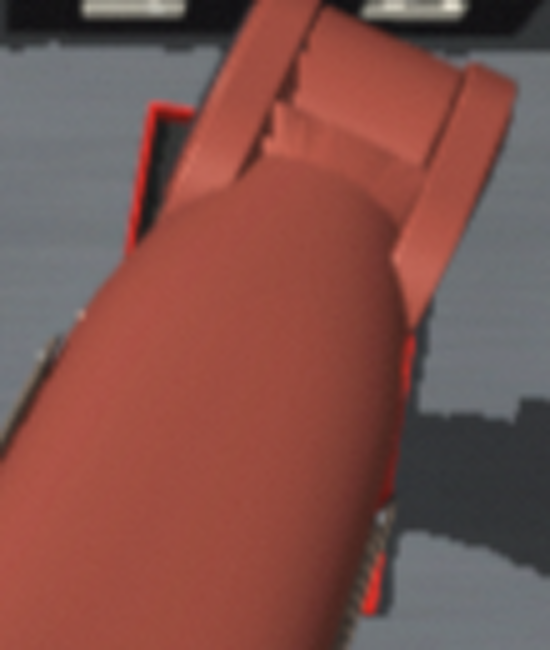

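View pics/p7s.png

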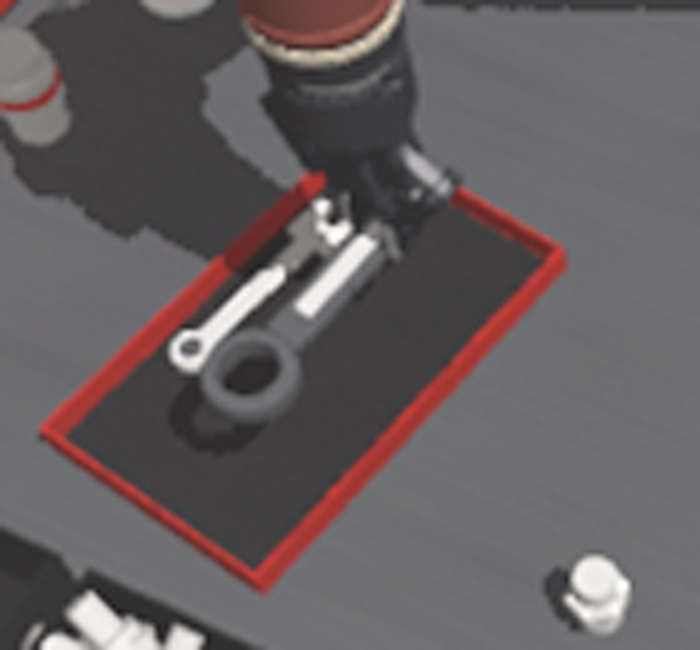

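Run:
```python
from h import *
c=np.load("scene7.npz");W=cloud(c)
T=np.array([.602,-.246]);a=np.radians(-9.3);R=np.array([[np.cos(a),np.sin(a)],[-np.sin(a),np.cos(a)]])
def tr(p): return (R@(p[:2]-T)).round(4)
p=ray_z(c,159.5,204.2,.108);print("ring",p,tr(p))
g=(W[...,2]>.085)&(W[...,2]<.125);g[:, :145]=0;g[195+25:]=0;g[:178]=0;g[:,186:]=0
P=W[g];q=np.array([np.r_[tr(x),x[2]] for x in P])
for x0 in np.arange(-.06,.13,.02):
    m=(q[:,0]>x0)&(q[:,0]<x0+.02)
    if m.sum()>4:print(round(x0+.01,2),m.sum(),"z",np.median(q[m,2]).round(4),"y",q[m,1].min().round(3),q[m,1].max().round(3))
from d import st
print("tcp",tr(st()[0]["position"]))
```

```text
ring [ 0.67927638 -0.21994828  0.108     ] [0.0721 0.0382]
-0.03 37 z 0.1124 y 0.024 0.048
-0.01 58 z 0.1122 y 0.023 0.048
0.01 58 z 0.1122 y 0.023 0.051
0.03 62 z 0.1104 y 0.023 0.05
0.05 81 z 0.1114 y 0.011 0.064
0.07 73 z 0.1108 y 0.01 0.066
0.09 84 z 0.1106 y 0.017 0.064
tcp [-0.0485  0.0344]
```

The spanner is over the tray at about y = +37 mm, with the ring end drooping about 3 mm. I'll shift 7-8 mm toward the centre of the free space and go down.

```bash
python3 -m handwheel '[[-0.003,-0.022,0.05,0,0],[0,0,0.07,0,0],[0,0,0.07,0,0],[0,0,0.05,0,0],[0,0,0.02,0,0],[0,0,0,0,0]]'; python3 d.py .5559 -.2122 .023 170.7
```

```text
clock: 12.8
position: [0.5602, -0.2176, 0.0383]
ee_rot: [0.08, 0.997, -0.021, -0.009]
ft_force: [0.1, 0.1, -3.2]
width: 0.0229
t 12.8 pos [ 0.5602 -0.2176  0.0383] yaw 170.85 F [ 0.1  0.1 -3.2] w 0.0229 q6 -0.31
delta units [0.016 0.018 0.051]
turn units 0.003
```

```bash
python3 -m handwheel '[[0.01,0.015,0.02,0,0],[0,0,0.015,0,0],[0,0,0.01,0,0],[0,0,0,0,0]]'; python3 d.py .5559 -.2122 .022 170.7;python3 -m handwheel '[[0,0,0.008,0,0],[0,0,0,0,0]]'; python3 d.py .5559 -.2122 .019 170.7
```

```text
clock: 13.3
position: [0.5585, -0.2132, 0.0253]
ee_rot: [0.079, 0.997, -0.021, -0.008]
ft_force: [0.5, 0.2, -4.5]
width: 0.023
t 13.3 pos [ 0.5585 -0.2132  0.0253] yaw 170.87 F [ 0.5  0.2 -4.5] w 0.023 q6 -0.3
delta units [0.009 0.002 0.011]
turn units 0.004
clock: 13.55
position: [0.5589, -0.2135, 0.0232]
ee_rot: [0.079, 0.997, -0.021, -0.007]
ft_force: [-0.4, 0.2, -2.7]
width: 0.0229
t 13.55 pos [ 0.5589 -0.2135  0.0232] yaw 170.88 F [-0.4  0.2 -2.7] w 0.0229 q6 -0.3
delta units [0.01  0.003 0.014]
turn units 0.004
```

```bash
python3 -m handwheel '[[0,0,0.007,0,0],[0,0,0,0,0]]'; python3 d.py;python3 -m handwheel '[[0,0,0.006,0,0],[0,0,0,0,0]]'; python3 d.py
```

```text
clock: 13.8
position: [0.5593, -0.2137, 0.0223]
ee_rot: [0.079, 0.997, -0.022, -0.007]
ft_force: [-0.9, 0.6, -2.1]
width: 0.0229
t 13.8 pos [ 0.5593 -0.2137  0.0223] yaw 170.88 F [-0.9  0.6 -2.1] w 0.0229 q6 -0.3
clock: 14.05
position: [0.5595, -0.2138, 0.0224]
ee_rot: [0.079, 0.997, -0.022, -0.006]
ft_force: [-1.2, -0.5, -3.1]
width: 0.0228
t 14.05 pos [ 0.5595 -0.2138  0.0224] yaw 170.89 F [-1.2 -0.5 -3.1] w 0.0228 q6 -0.31
```

```bash
python3 -m handwheel '[[0,0,0.012,0,0],[0,0,0.008,0,0]]'; python3 d.py;python3 -m handwheel '[[0,0,0.012,0,0],[0,0,0,0,0]]'; python3 d.py
```

```text
clock: 14.3
position: [0.5597, -0.214, 0.0218]
ee_rot: [0.079, 0.997, -0.022, -0.005]
ft_force: [-12.1, 5.2, 32.0]
width: 0.0229
t 14.3 pos [ 0.5597 -0.214   0.0218] yaw 170.91 F [-12.1   5.2  32. ] w 0.0229 q6 -0.31
clock: 14.55
position: [0.5599, -0.2141, 0.0227]
ee_rot: [0.079, 0.997, -0.022, -0.004]
ft_force: [0.2, 0.3, -3.4]
width: 0.0231
t 14.55 pos [ 0.5599 -0.2141  0.0227] yaw 170.93 F [ 0.2  0.3 -3.4] w 0.0231 q6 -0.31
```

Contact reached (a 32 N push). I'll ease the grip first, then open.

```bash
python3 -m handwheel '[[0,0,0.003,0,0],[0,0,0.003,0,0],[0,0,0,0,0.3],[0,0,0,0,0.34],[0,0,0,0,0.4],[0,0,0,0,0.5],[0,0,0,0,0.6],[0,0,0,0,0.6]]' 20; python3 d.py
python3 -m handwheel '[[0,0,-0.03,0,0.6],[0,0,-0.08,0,0.6],[0,0,-0.1,0,0.6],[0,0,-0.1,0,0.6],[0,0,-0.15,0,0.6],[0,0,-0.15,0,0.6],[0,0,-0.1,0,0.6],[0,0,0,0,0.6]]'; python3 d.py
```

```text
clock: 15.55
position: [0.561, -0.2149, 0.021]
ee_rot: [0.079, 0.997, -0.023, -0.003]
ft_force: [-0.2, -0.4, -0.1]
width: 0.0514
t 15.55 pos [ 0.561  -0.2149  0.021 ] yaw 170.91 F [-0.2 -0.4 -0.1] w 0.0514 q6 -0.31
clock: 16.55
position: [0.5629, -0.2047, 0.2452]
ee_rot: [0.079, 0.997, -0.023, -0.002]
ft_force: [0.4, -0.2, -0.9]
width: 0.0512
t 16.55 pos [ 0.5629 -0.2047  0.2452] yaw 170.91 F [ 0.4 -0.2 -0.9] w 0.0512 q6 -0.29
```

```bash
python3 -m handwheel '[[0.08,0.1,0,0,0.6],[0.08,0.12,0,0,0.6],[0.08,0.12,0,0,0.6],[0.08,0.12,0,0,0.6],[0.08,0.12,0,0,0.6],[0.08,0.12,0,0,0.6],[0.05,0.06,0,0,0.6],[0,0,0,0,0.6]]'; python3 d.py
python3 - <<'E'
from h import *
from cell import capture
a=capture("top");b=capture("scene")
np.savez("top8.npz",**a);np.savez("scene8.npz",**b)
cv2.imwrite("pics/p8full.png",a["frame"][:,:,::-1])
A=a["frame"][95:220,275:385,::-1];crop(a,"p8m.png",145,140,185,185,12);crop(b,"p8s.png",110,140,240,255,5)
T=np.array([.602,-.246]);th=np.radians(-9.3);R=np.array([[np.cos(th),np.sin(th)],[-np.sin(th),np.cos(th)]])
for n,c in(("top",a),("scene",b)):
    W=cloud(c).reshape(-1,3);W=W[~np.isnan(W[:,0])];L=(W[:,:2]-T)@R.T
    g=c["frame"].reshape(-1,3).astype(int)[~np.isnan(cloud(c).reshape(-1,3)[:,0])]
    m=(abs(L[:,0])<.135)&(L[:,1]>-.02)&(L[:,1]<.075)&(W[:,2]>.009)
    for x0 in np.arange(-.12,.12,.02):
        k=m&(L[:,0]>x0)&(L[:,0]<x0+.02)
        if k.sum()>3:print(n,round(x0+.01,2),k.sum(),"z",np.median(W[k,2]).round(4),"y",np.round([L[k,1].min(),L[k,1].max()],3))
E
```

```text
clock: 17.55
position: [0.4344, 0.0525, 0.23]
ee_rot: [0.08, 0.997, -0.023, -0.004]
ft_force: [-0.2, 0.3, 1.3]
width: 0.0515
t 17.55 pos [0.4344 0.0525 0.23  ] yaw 170.85 F [-0.2  0.3  1.3] w 0.0515 q6 0.15
top -0.11 18 z 0.0109 y [0.005 0.072]
top -0.09 58 z 0.0183 y [-0.012  0.072]
top -0.07 74 z 0.0186 y [-0.017  0.059]
top -0.05 59 z 0.017 y [-0.014  0.074]
top -0.03 66 z 0.0169 y [-0.019  0.072]
top -0.01 62 z 0.0169 y [-0.018  0.07 ]
top 0.01 60 z 0.0168 y [-0.016  0.069]
top 0.03 61 z 0.0168 y [0.    0.072]
top 0.05 74 z 0.018 y [-0.02   0.073]
top 0.07 57 z 0.0192 y [-0.01   0.068]
top 0.09 72 z 0.0179 y [-0.014  0.067]
top 0.11 17 z 0.0104 y [-0.013  0.07 ]
scene -0.11 5 z 0.0099 y [0.042 0.074]
scene -0.09 41 z 0.0203 y [0.009 0.06 ]
scene -0.07 59 z 0.0201 y [-0.018  0.04 ]
scene -0.05 50 z 0.0181 y [0.009 0.056]
scene -0.03 54 z 0.0182 y [-0.01   0.071]
scene -0.01 57 z 0.0181 y [-0.005  0.072]
scene 0.01 56 z 0.0184 y [-0.005  0.074]
scene 0.03 59 z 0.0176 y [0.005 0.064]
scene 0.05 71 z 0.0191 y [-0.01   0.065]
scene 0.07 70 z 0.0187 y [-0.017  0.06 ]
scene 0.09 76 z 0.0198 y [-0.014  0.061]
scene 0.11 13 z 0.0097 y [-0.015  0.051]
```

View pics/p8full.png

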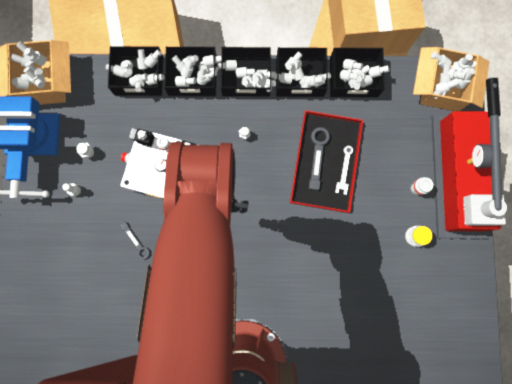

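View pics/p8s.png

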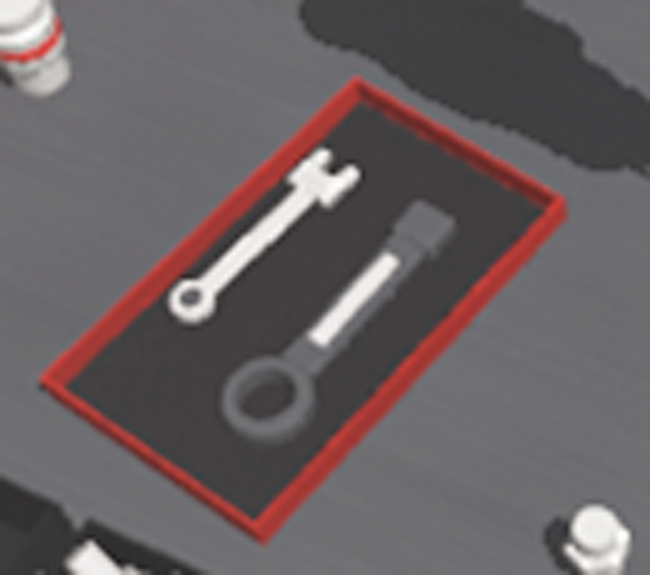

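View pics/p8m.png

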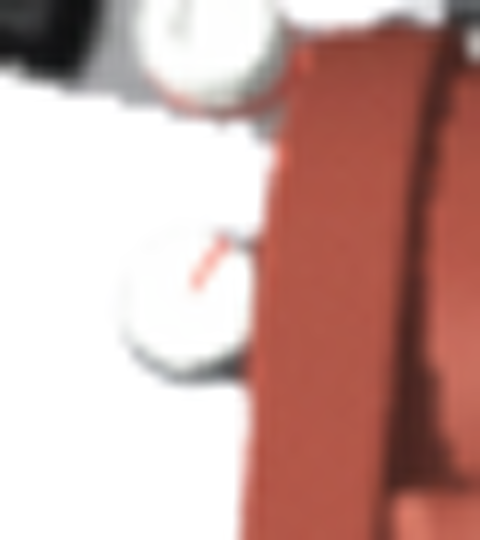

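The spanner lies level in the tray: handle tops at 17-18 mm, ends at 18-20 mm. I'll move the arm off the plug for a last check of the paint lines.

```bash
python3 -m handwheel '[[0.1,-0.08,0,0,0.6],[0.1,-0.1,0,0,0.6],[0.05,-0.1,0,0,0.6],[0,-0.1,0,0,0.6],[0,-0.05,0,0,0.6],[0,0,0,0,0.6]]'; python3 d.py
python3 - <<'E'
from h import *
from cell import capture
A=np.array([.5735,.2468])
def line(c,z,r0,r1,ax,a,roi,half):
    d=np.array([np.cos(a),np.sin(a)]);n=np.array([-d[1],d[0]])
    q=np.array([(w2p(c,np.r_[ax+d*r+n*s*half,z])-roi[:2]+.5)*16 for r,s in((r0,1),(r1,1),(r1,-1),(r0,-1))])
    m=np.zeros(((roi[3]-roi[1])*16,(roi[2]-roi[0])*16),np.uint8);cv2.fillConvexPoly(m,q.round().astype(np.int32),255)
    return cv2.GaussianBlur(cv2.resize(m,None,fx=1/16,fy=1/16,interpolation=cv2.INTER_AREA)/255.,(3,3),.5)
res={}
for n,proi in(("top",(156,155,169,168)),("scene",(316,234,331,252))):
    cs=[capture(n) for _ in range(3)];c=dict(cs[0]);c["frame"]=np.mean([x["frame"] for x in cs],0)
    np.savez(n+"9.npz",**c)
    cv2.imwrite(f"pics/p9{n}.png",cv2.resize(c["frame"][140:185,145:185,::-1] if n=="top" else c["frame"][225:275,285:345,::-1],None,fx=12,fy=12,interpolation=cv2.INTER_CUBIC))
    F=c["frame"];red=np.maximum(F[...,0]-F[...,1:].max(-1)-6,0);I=red[proi[1]:proi[3],proi[0]:proi[2]]
    for half in(.0008,.0012,.002):
      out=[]
      for a in np.arange(-56,-16,2.):
        out.append(max(np.corrcoef(line(c,.077,r0,.014,A+[dx,dy],np.radians(a),proi,half).ravel(),I.ravel())[0,1] for r0 in(0.,.002,.004) for dx in np.arange(-.004,.0041,.001) for dy in np.arange(-.004,.0041,.001)))
      print(n,half,dict(zip(np.arange(-56,-16,2),np.round(out,3))))
E
```

```text
clock: 18.4
position: [0.3404, -0.0722, 0.2363]
ee_rot: [0.084, 0.996, -0.024, -0.003]
ft_force: [-0.7, -0.6, 0.1]
width: 0.0513
t 18.4 pos [ 0.3404 -0.0722  0.2363] yaw 170.35 F [-0.7 -0.6  0.1] w 0.0513 q6 -0.21
top 0.0008 {np.int64(-56): np.float64(0.81), np.int64(-54): np.float64(0.845), np.int64(-52): np.float64(0.855), np.int64(-50): np.float64(0.864), np.int64(-48): np.float64(0.885), np.int64(-46): np.float64(0.898), np.int64(-44): np.float64(0.917), np.int64(-42): np.float64(0.949), np.int64(-40): np.float64(0.949), np.int64(-38): np.float64(0.968), np.int64(-36): np.float64(0.985), np.int64(-34): np.float64(0.981), np.int64(-32): np.float64(0.982), np.int64(-30): np.float64(0.977), np.int64(-28): np.float64(0.964), np.int64(-26): np.float64(0.965), np.int64(-24): np.float64(0.959), np.int64(-22): np.float64(0.925), np.int64(-20): np.float64(0.898), np.int64(-18): np.float64(0.862)}
top 0.0012 {np.int64(-56): np.float64(0.819), np.int64(-54): np.float64(0.841), np.int64(-52): np.float64(0.851), np.int64(-50): np.float64(0.86), np.int64(-48): np.float64(0.883), np.int64(-46):
[... 2675 characters left out ...]
.898), np.int64(-50): np.float64(0.912), np.int64(-48): np.float64(0.923), np.int64(-46): np.float64(0.941), np.int64(-44): np.float64(0.946), np.int64(-42): np.float64(0.954), np.int64(-40): np.float64(0.97), np.int64(-38): np.float64(0.969), np.int64(-36): np.float64(0.969), np.int64(-34): np.float64(0.966), np.int64(-32): np.float64(0.963), np.int64(-30): np.float64(0.96), np.int64(-28): np.float64(0.955), np.int64(-26): np.float64(0.937), np.int64(-24): np.float64(0.922), np.int64(-22): np.float64(0.911), np.int64(-20): np.float64(0.892), np.int64(-18): np.float64(0.876)}[ WARN:0@9.817] global loadsave.cpp:1063 imwrite_ Unsupported depth image for selected encoder is fallbacked to CV_8U.
```

View pics/p9top.png

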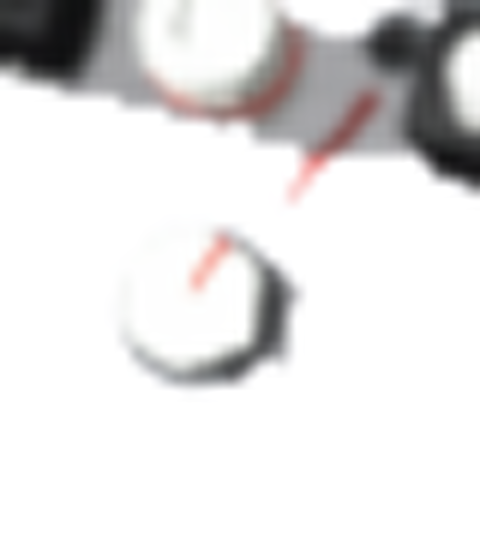

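View pics/p9scene.png

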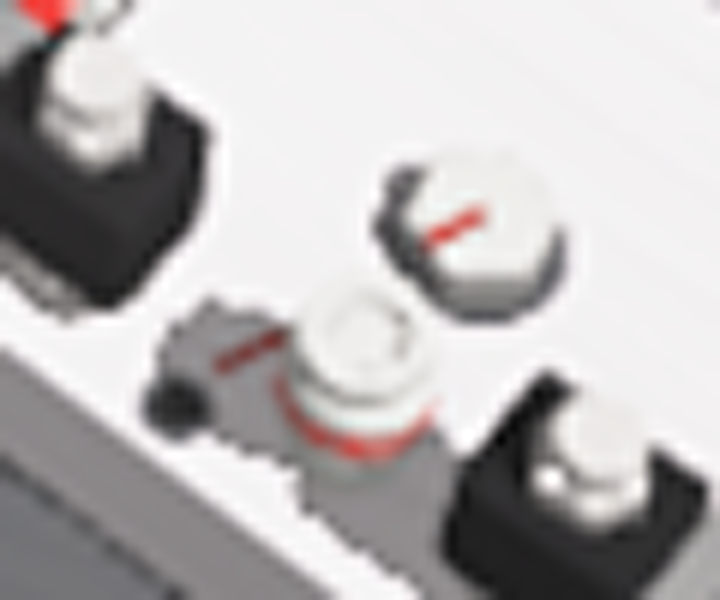

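The last pictures show the plug line at about -34° to -36° (top crop (195,288)→(225,238)) and the mark at about -38°. In the scene view the lines run nearly parallel, at 29° and 25° in the image. The plug is 2-4° short, inside the 7° allowed, so I'm handing in.

```bash
python3 -c "
from cell import robot
print(robot.finish_job())"
```

```text
the job is handed in; nothing more can be done
None
```

I turned the plug clockwise to about the paint mark, lifted the spanner off and laid it flat in the red tray beside the small spanner. The job is handed in, at about 19 s of the 61 s; no verdict was reported.

- **How it was turned:** I gripped the free end of the handle lightly and swung it round the plug's axis, rather than pushing it with closed fingers. I then backed off within the ring's play, so the plug stayed put when the spanner came off.
- **Plug angle:** the last line fits put the plug at about -34° to -36° and the mark at about -38°. That leaves it 2–4° short of the mark, inside the 7° allowed.
- **Checks that disagreed:** taking the play off the spanner's angle put the plug at about -39°, slightly past the mark. The two methods differ by 3–5°, but both are within tolerance. The earliest of the line fits, taken just before lifting, would have been close to the limit at its extremes.
- **Spanner in the tray:** depth readings from both cameras show it level (handle top about 17–18 mm, ends about 18–20 mm), with its middle about 25–30 mm from the tray's centre line on the free side. It was held tilted by about 0.035 rad on the way down, so the ring touched first with a brief 32 N push. The other end dropped an estimated few millimetres on release.
- **Other objects:** none looked shifted in the pictures. I did not measure each one against its starting position. The gripper was clear and touching nothing at hand-in.

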